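# Lock a lantern battery in the discharge dock

## Task

Pull the green knob of the blue discharge dock straight out until it rests in its out detent, then take the lantern battery with the orange band from the rack and lower it (do not drop it) to stand upright on the floor of the dock, between the two blue plates. When it stands there released, push the knob fully home again so that its bar locks over the battery; leave all other things on the bench where they are.

Things in the scene. Friction and masses are not known exactly. Their poses are not given: they have to be found in the camera images.
- dock: Fixed discharge dock, origin under the centre of its 100 (x) by 110 (y) by 6 mm base. Two upright blue plates (66 mm along x, 8 mm thick, top 106 mm above the bench) leave a bay 50 mm wide in y, open above and at its x ends but for steel lips (top 20 mm, 66 mm apart). No room for fingers between battery and plates; the x ends are free above the lips. Grey box (top 76 mm) at +y. Yaw varies.
- dock_floor (a point): Centre of the bay's floor, 6 mm above the bench, axes as the dock's. The battery's origin belongs here, its long side along the dock's x, either way round.
- keeper (a joint): Knob travel in m: 0 fully in (home), 0.035 fully out, detents at both ends; out is along the dock's -y. Takes up to about 8 N; a brass weight under it tumbles it back if let go well before mid travel, on if well past. In, its 10 mm bar (axis 98 mm above the bench) blocks the bay from above, reaching 6 mm past its centre, 5 mm over a docked battery's terminals; out, the bay is clear.
- keeper_knob (a point): Centre of the green knob: disc 32 mm in diameter, 20 mm long along the dock's y, axis level, 98 mm above the bench; when in, 88 mm from the dock's centre on its -y side; moves with the knob. Behind it a 10 mm rod, free for 23 mm when in, then a steel block (36 mm wide in x, top 106 mm). Axes as the dock's. Can be pinched from above across the dock's x.
- rack: Fixed steel rack, 60 (x) by 208 (y) mm, floor 6 mm above the bench, origin under its centre. Three pigeonholes along its y (centres -68, 0, 68 mm) between 4 mm sheets, top 56 mm; low lips (16 mm) along the x sides. Batteries stand with the long side along y, 4 mm from the sheets, so fingers fit only on the broad faces (rack's +x and -x sides). Yaw varies.
- battery: The battery to dock: grey plastic lantern battery with orange band and orange patch on top, 56 (its x) by 38 (its y) by 76 mm high, plus two brass terminals (10 mm wide, 6 mm high) on top at x = +-20 mm; 0.3 to 0.5 kg; origin at the centre of its underside, z up. Stands in any of the three pigeonholes.
- spare_a: grey plastic lantern battery with a black band, same size as battery; stands in the rack. Leave alone.
- spare_b: grey plastic lantern battery with a black band, same size as battery; stands in the rack. Leave alone.
- spare_c: grey plastic lantern battery with a black band, same size as battery; lies on its broad side on the bench behind the dock (38 mm high). Leave alone.
- moto_cell: Squat black lead-acid motorcycle cell, 115 by 70 by 98 mm high, origin at the centre of its underside. Leave alone.
- tin_a: Chrome tin tray of button cells, 120 by 85 by 16 mm, on the left of the bench. Leave alone.
- tin_b: Chrome tin tray of button cells, 120 by 85 by 16 mm, behind the rack. Leave alone.
- scoop: Red plastic sorting scoop, about 170 mm long (its x), 70 mm wide, 32 mm high, on the left of the bench. Leave alone. The bench nearer the robot than the rack, to the right of the scoop and left of the dock, is bare: things can be put down there.

How it is judged:
On the way, in this order (a step that is already met when the one before it is completed fails the run):
1. the knob is pulled out to its out detent while the battery is still in the rack (value of joint keeper above 0.031 m and distance of battery from where it was at the start of the episode below 0.03 m), for 0.3 s.
2. with the knob still out, the battery stands released on the dock's floor (x of battery in the frame of dock_floor between -0.009 and 0.009 m and y of battery in the frame of dock_floor between -0.01 and 0.01 m and z of battery in the frame of dock_floor below 0.004 m and angle between battery's own z axis and vertical below 0.08 rad and value of joint keeper above 0.03 m and contact force between battery and the fingers below 0.2 N), for 0.3 s.
At the end, for the whole second after the job is handed in: The battery with the orange band stands at rest and upright (within 0.08 rad) on the dock's floor, its foot within 9 mm along and 10 mm across of the bay's centre and no more than 4 mm above the floor, and the knob is home (within 3 mm) (x of battery in the frame of dock_floor between -0.009 and 0.009 m and y of battery in the frame of dock_floor between -0.01 and 0.01 m and z of battery in the frame of dock_floor below 0.004 m and angle between battery's own z axis and vertical below 0.08 rad and value of joint keeper below 0.003 m and linear speed of battery below 0.02 m/s); the robot touches nothing.
It fails at once if the battery is dropped into the dock (horizontal distance between battery and dock_floor below 0.03 m and z of battery in the frame of dock_floor below 0.09 m and linear speed of battery above 0.5 m/s).
It fails at once if another thing on the bench is moved by more than 30 mm (distance of any of spare_a, spare_b, spare_c, moto_cell, tin_a, tin_b, scoop from where it was at the start of the episode above 0.03 m).
It also fails if it takes over 72 s, if anything falls off the work surface, if the arm or the gripper's body presses on something with over 40 N, if the wrist force passes 120 N, or if a joint passes its speed limit or range.

## Robot

A 6-joint arm with a two-finger parallel gripper is mounted at the origin on the work surface. World frame = base frame: x ahead of the robot, y to its left, z up, the work surface at z = 0. Lengths are in m, angles in rad, forces in N, time in s.
With the tool pointing down it reaches from about 0.35 to 1 m from the base axis. Payload 7.1 kg.
Tool frame: the origin (TCP) lies on the mounting face of the last link; the fingertips stand 173 mm ahead of it and the grasp point (between the pads) lies 155 mm ahead of it; z points along the fingers, y is the line along which they close (so a half turn about z gives the same grasp; the last joint's range is limited). The gripper opens to 85 mm and grips with 20 to 120 N. Pads are 22 mm wide; open, the fingers measure 114 mm over their backs; the gripper's body (76 mm by 85 mm) begins 54 mm behind the grasp point. The pads swing forward as they close: fully open they stand 13 mm farther back than shut.
Start: joints at [1.19, 0.423, 1.63, -0, 1.089, -0.019], TCP at [0.221, 0.585, 0.405] pointing down, gripper open.
Joint ranges: [-3, 3], [-0.9, 2.11], [0.09, 2.58], [-1.31, 4.45], [0.11, 2.69], [-2.54, 2.54]. Speed limits (rad/s): [2.39, 2.39, 3.01, 3.14, 3.14, 3.14].

## Interface

Orientations are given as a 3x3 rotation matrix whose columns are the frame's x, y, z axes.
In Python, from cell import r gives the robot as it stands.
- The arm moves only by the shell command python3 jog.py [FORCE], which reads ROWS from standard input. ROWS is one flat JSON list of numbers that holds 1 to 10 rows one after another, with no inner brackets; each row has 7 numbers: a rotation vector rx, ry, rz in units of 0.05 rad, then dx, dy, dz in units of 5 mm, then the finger opening in m; each row is the pose to reach, as a shift and turn from the pose commanded when the command began, along the tool's axes at that moment; what a row does not reach only later rows make up. A row lasts 1/10 s, in which the tool goes at most 0.05 m and 0.15 rad, less where a joint would pass 70% of its speed; a pose out of reach is approached as far as the arm can. The fingers move at their own pace and stop on an object; FORCE is the grip in N (left out, the last holds). Time passes only in rows, so rows that do not move let the fingers close. It prints the time, the measured TCP pose, the force, the opening and the grip force at its end. Input that does not fit is refused with a message, and nothing moves.
- r.get_state(): the state, without advancing time (a new reading comes with each control period).
- r.camera(name): name is "scene" or "side" or "wrist"; returns the picture (400x640x3 uint8, red, green, blue); there is no depth.
- r.camera_params(name): a dict with "fx", "fy", "cx", "cy" (pixels), "position" and "rotation" of the camera in the world. Camera axes: x right, y up, looking along -z (the intrinsics and any distortion apply to the point x, -y, -z); pixel columns grow to the right and rows downward; lengths in m; the calibration is good to about 2 mm. A picture is of the moment at which its call begins: read the wrist's pose just before it. camera_params takes no time and is no camera call; for the wrist camera it gives the pose at the moment of the call.
- r.sign_off(): hands the job in; it is judged then, once.
The state is a dict: "time_s": time; "qpos": joint angles; "dq": joint speeds; "joint_efforts": joint torques, N m; "tool_pos": TCP position; "eef_rot": TCP orientation; "force": force on the tool from outside, world axes, zero at the start; "wrist_torque": the same for the moment, N m; "finger_gap": finger opening in m; "finger_force": force on a finger pad.
Only numpy, scipy, OpenCV 4.12 (cv2) and the standard library are available. Lean on these libraries where they do the work, as an engineer would, in place of code of your own. Each camera call takes 0.05 s, during which the arm holds its last target. There are 200 camera calls.

## Working session

There is one attempt and no reset: what is moved stays moved. The work goes in short steps, Python scripts to look and compute and a shell command to move; the robot and the scene stay as the last step left them, time stands still between calls to the robot, and variables do not carry over. Pictures are saved under pics/ and viewed, at most 10 in all, crops included, and the job is handed in when it is done.

```bash
ls; mkdir -p pics
python3 - <<'E'
from cell import r
import cv2,numpy as np
for n in("scene","side"):
    cv2.imwrite(f"pics/{n}0.png",r.camera(n)[:,:,::-1]); print(n,r.camera_params(n))
s=r.get_state();print(s)
E
```

```text
cell.py
jog.py
pics
scene {'fx': 421.26604938626735, 'fy': 421.26604938626735, 'cx': 318.09901255542974, 'cy': 196.8019406519593, 'position': array([0.92580025, 0.5234141 , 0.88633318]), 'rotation': array([[-0.77677911, -0.52622624,  0.34597711],
       [ 0.62964084, -0.66018565,  0.40952083],
       [ 0.01290852,  0.53594854,  0.84415196]])}
side {'fx': 513.8086139589005, 'fy': 513.8086139589005, 'cx': 323.1798141283953, 'cy': 196.01841774835432, 'position': array([-0.09594292, -0.5522671 ,  0.91366505]), 'rotation': array([[ 0.70092497,  0.47780846, -0.52953117],
       [-0.71294169,  0.44807816, -0.53938864],
       [-0.0204531 ,  0.75559582,  0.65471874]])}
{'time_s': 0.1, 'qpos': array([ 1.18996814e+00,  4.23755905e-01,  1.63064033e+00,  1.70393595e-05,
        1.08860116e+00, -1.90108332e-02]), 'dq': array([ 0.00032132, -0.00094499, -0.00277436, -0.00031835, -0.00250738,
        0.00084211]), 'joint_efforts': array([ 1.39707096e-03, -5.58428013e+01, -2.82445264e+01, -6.82881046e-05,
        3.05424983e-03,  1.05267645e-05]), 'tool_pos': array([0.22111544, 0.58429428, 0.40401806]), 'eef_rot': array([[-9.35252261e-01,  3.53981526e-01, -5.36140618e-04],
       [ 3.53981930e-01,  9.35251361e-01, -1.29848574e-03],
       [ 4.17862773e-05, -1.40419582e-03, -9.99999013e-01]]), 'force': array([-0.4114209 ,  0.07968567, -0.18020793]), 'wrist_torque': array([-0.04023945, -0.00890937,  0.03520204]), 'finger_force': 0.0, 'finger_gap': 0.08576517982555887}
```
View pics/scene0.png

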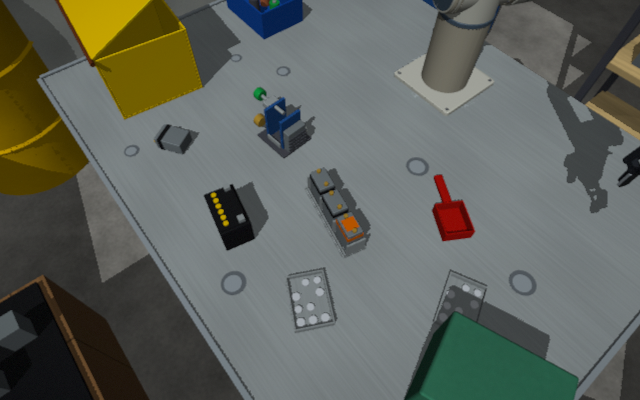

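View pics/side0.png

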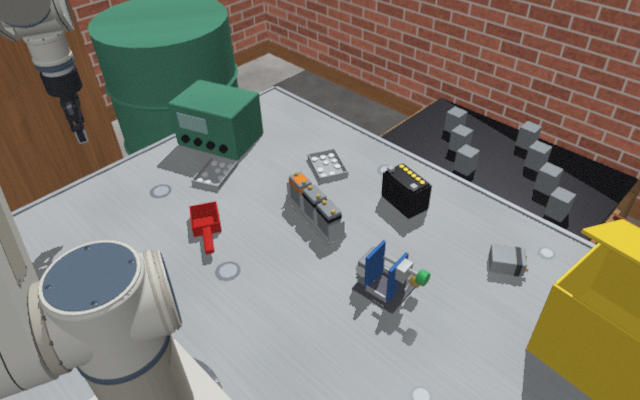

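The scene view shows the orange-patch battery at (350,227), at the +y end of the rack, and the green knob at (260,93). The side view shows them at (300,180) and (423,278). I'll triangulate these coarsely.

Create h.py:
```python
from cell import r
import cv2,numpy as np
def ray(p,uv):
    d=np.array([(uv[0]-p['cx'])/p['fx'],-(uv[1]-p['cy'])/p['fy'],-1]); d=p['rotation']@d
    return p['position'],d/np.linalg.norm(d)
def tri(obs):
    A=np.zeros((3,3));b=np.zeros(3);rs=[ray(*o) for o in obs]
    for c,d in rs:
        M=np.eye(3)-np.outer(d,d);A+=M;b+=M@c
    x=np.linalg.solve(A,b); return x,[float(np.linalg.norm((np.eye(3)-np.outer(d,d))@(x-c))*1e3) for c,d in rs]
def onz(p,uv,z):
    c,d=ray(p,uv); return c+d*(z-c[2])/d[2]
def proj(p,X):
    q=(np.asarray(X)-p['position'])@p['rotation']; return np.stack([p['cx']-p['fx']*q[...,0]/q[...,2],p['cy']+p['fy']*q[...,1]/q[...,2]],-1)
def shot(n,f=None):
    p=r.camera_params(n); im=r.camera(n)
    if f: cv2.imwrite(f"pics/{f}.png",im[:,:,::-1])
    return im,p
def mask(im,h0,h1,s=120,v=50):
    h=cv2.cvtColor(im,cv2.COLOR_RGB2HSV); return cv2.inRange(h,(h0,s,v),(h1,255,255))
def blobs(m,roi=None,n=3,amin=15):
    if roi: k=np.zeros_like(m);k[roi[1]:roi[3],roi[0]:roi[2]]=1;m=m*k
    N,L,S,C=cv2.connectedComponentsWithStats(m)
    i=[j for j in np.argsort(-S[1:,4])+1 if S[j,4]>=amin][:n]
    return [(C[j].round(1),int(S[j,4]),S[j,:4].tolist()) for j in i],L,i
def tocmd(s,target,Rt=None):
    R=s['eef_rot'];print('tool shift',(R.T@(np.asarray(target)-s['tool_pos'])).round(4))
    if Rt is not None: print('rotvec',cv2.Rodrigues(R.T@Rt)[0].ravel().round(4))
```

Run:
```python
from h import *
P={n:r.camera_params(n) for n in("scene","side","wrist")}
I={n:cv2.imread(f"pics/{n}0.png")[:,:,::-1].copy() for n in("scene","side")}
R={"scene":(220,60,400,260),"side":(260,150,460,310)}
for nm,a,b in(("green",45,85),("orange",5,17),("blue",105,125)):
    o=[]
    for n in I:
        B=blobs(mask(I[n],a,b,120),R[n])[0];print(nm,n,B);o.append((P[n],B[0][0]))
    print(tri(o))
p=P['wrist'];s=r.get_state();R=s['eef_rot']
print((R.T@(p['position']-s['tool_pos'])).round(4),(R.T@p['rotation']).round(3),p['fx'],p['cx'],p['cy'])
```

```text
green scene [(array([258.8,  93.1]), 97, [254, 88, 12, 12])]
green side [(array([422.1, 277.1]), 143, [416, 270, 14, 15])]
(array([ 0.52161584, -0.20517837,  0.09855809]), [0.3381299897247677, 0.3381299897246946])
orange scene [(array([349.6, 223.3]), 176, [341, 216, 18, 16]), (array([348.5, 233.7]), 99, [336, 219, 28, 23])]
orange side [(array([299.3, 177.9]), 79, [293, 174, 14, 9]), (array([295.4, 186.7]), 45, [289, 179, 14, 14])]
(array([0.58559533, 0.22864964, 0.08152309]), [0.35004163953260575, 0.3500416395325354])
blue scene [(array([279.3, 118.9]), 753, [264, 98, 36, 51])]
blue side [(array([374.1, 263.9]), 578, [364, 241, 21, 46]), (array([392.8, 279.6]), 309, [386, 253, 22, 49])]
(array([ 0.51138448, -0.10647297,  0.07411157]), [15.018977097124617, 15.0189770971248])
[ 0.0707 -0.0009  0.0312] [[-0.     0.961  0.278]
 [ 1.     0.     0.001]
 [ 0.001  0.278 -0.961]] 357.5925322972522 319.3740995186884 203.98300314460965
```

Careful with the scale: shifts go in units of 5 mm and turns go in units of 0.05 rad. That gives: -0.489 m is -97.8, -0.248 m is -49.6.

```bash
echo '[0, 0, 0, -97.8, -49.6, 0, 0.085, 0, 0, 0, -97.8, -49.6, 0, 0.085, 0, 0, 0, -97.8, -49.6, 0, 0.085, 0, 0, 0, -97.8, -49.6, 0, 0.085, 0, 0, 0, -97.8, -49.6, 0, 0.085, 0, 0, 0, -97.8, -49.6, 0, 0.085, 0, 0, 0, -97.8, -49.6, 0, 0.085, 0, 0, 0, -97.8, -49.6, 0, 0.085, 0, 0, 0, -97.8, -49.6, 0, 0.085, 0, 0, 0, -97.8, -49.6, 0, 0.085]' | python3 jog.py
echo '[0, 0, 0, -11, -5.6, 0, 0.085, 0, 0, 0, -11, -5.6, 0, 0.085, 0, 0, 0, -11, -5.6, 0, 0.085, 0, 0, 0, -11, -5.6, 0, 0.085]' | python3 jog.py
python3 - <<'E'
from h import *
s=r.get_state();print(s['tool_pos'],s['dq'].round(3),s['qpos'].round(2))
im,p=shot('wrist','w1');print(p)
E
```

```text
time_s: 1.1
tool_pos: [0.5592, 0.2134, 0.4045]
eef_rot: [[-0.935, 0.354, -0.001], [0.354, 0.935, -0.0], [0.0, -0.0, -1.0]]
force: [0.7, 1.0, 0.7]
finger_gap: 0.0849
finger_force: 0.0
time_s: 1.5
tool_pos: [0.599, 0.1701, 0.4042]
eef_rot: [[-0.935, 0.354, -0.002], [0.354, 0.935, 0.0], [0.002, -0.0, -1.0]]
force: [-0.9, -0.0, 0.5]
finger_gap: 0.0849
finger_force: 0.0
[0.59896475 0.1700536  0.40418115] [ 0.024 -0.009  0.009  0.002 -0.004 -0.003] [ 0.26  0.42  1.64  0.    1.09 -0.95]
{'fx': 357.5925322972522, 'fy': 357.5925322972522, 'cx': 319.3740995186884, 'cy': 203.98300314460965, 'position': array([0.5325112 , 0.19419488, 0.37310821]), 'rotation': array([[ 0.35457957, -0.89872337, -0.25801093],
       [ 0.93502503,  0.34044981,  0.09910655],
       [-0.0012296 , -0.27638783,  0.9610454 ]])}
```

View w1.

View pics/w1.png

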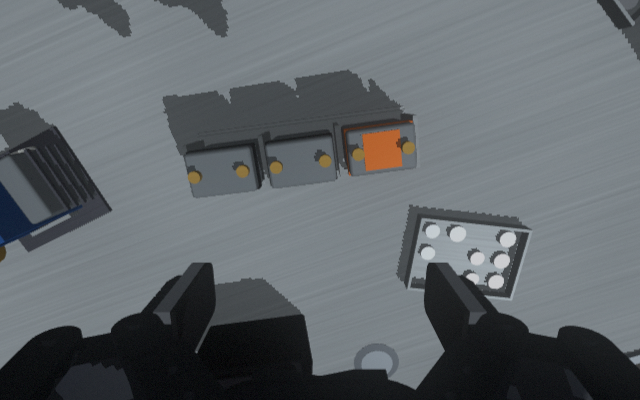

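w1 shows the orange patch at about (383,151), with its brass terminals at (358,155) and (409,148). The spares' terminals run to (194,177), and the dock is at the left edge. I'll take a second wrist place that sees both the rack and the dock.

```bash
echo '[0, 0, 0, -4, -30, 0, 0.085, 0, 0, 0, -4, -30, 0, 0.085, 0, 0, 0, -4, -30, 0, 0.085, 0, 0, 0, -4, -30, 0, 0.085, 0, 0, 0, -4, -30, 0, 0.085, 0, 0, 0, -4, -30, 0, 0.085]' | python3 jog.py
python3 - <<'E'
from h import *
import pickle
s=r.get_state();print(s['tool_pos'],s['dq'].round(3))
im,p=shot('wrist','w2');pickle.dump(p,open('w2.p','wb'));
im1=cv2.imread('pics/w1.png')[:,:,::-1].copy()
p1={'fx': 357.5925322972522, 'fy': 357.5925322972522, 'cx': 319.3740995186884, 'cy': 203.98300314460965, 'position': np.array([0.5325112 , 0.19419488, 0.37310821]), 'rotation': np.array([[ 0.35457957, -0.89872337, -0.25801093],
       [ 0.93502503,  0.34044981,  0.09910655],
       [-0.0012296 , -0.27638783,  0.9610454 ]])}
pickle.dump(p1,open('w1.p','wb'))
for i,q in((im1,p1),(im,p)):
    for nm,a,b,S in(("orange",5,14,190),("gold",15,25,120),("green",45,85,120)):
        for B in blobs(mask(i,a,b,S,90),None,8)[0]: print(nm,B, onz(q,B[0],{'orange':.082,'gold':.088,'green':.098}[nm]).round(4)[:2])
E
```

```text
time_s: 2.15
tool_pos: [0.5653, 0.0238, 0.405]
eef_rot: [[-0.936, 0.352, 0.001], [0.352, 0.936, 0.0], [-0.0, 0.001, -1.0]]
force: [-0.4, 0.2, -0.7]
finger_gap: 0.085
finger_force: 0.0
[0.56525902 0.0237716  0.40499062] [ 0.01   0.009 -0.006 -0.002  0.001 -0.002]
orange (array([367. , 138.2]), 45, [363, 134, 11, 11]) [0.5728 0.2195]
orange (array([371.8, 143.1]), 16, [368, 141, 9, 5]) [0.5778 0.2219]
gold (array([358.1, 153.8]), 117, [352, 148, 13, 12]) [0.5811 0.2084]
gold (array([407.8, 147.3]), 115, [402, 142, 13, 12]) [0.5902 0.247 ]
gold (array([324.6, 160.4]), 110, [319, 155, 12, 12]) [0.5766 0.1816]
gold (array([275.7, 166.8]), 110, [270, 161, 12, 12]) [0.5674 0.1429]
gold (array([242.2, 170.8]), 108, [237, 165, 12, 12]) [0.5609 0.1164]
gold (array([193.6, 176.9]), 107, [188, 171, 12, 12]) [0.5515 0.0774]
gold (array([512.9, 134.5]), 130, [507, 129, 13, 12]) [0.5766 0.1813]
gold (array([547.8, 127.8]), 129, [542, 122, 13, 12]) [0.5812 0.208 ]
gold (array([426.5, 145.3]), 114, [421, 140, 13, 12]) [0.5608 0.1153]
gold (array([599.4, 121. ]), 113, [594, 116, 12, 11]) [0.5902 0.2466]
gold (array([461.5, 141.1]), 113, [456, 136, 12, 12]) [0.5674 0.1421]
gold (array([376.6, 151.3]), 110, [371, 146, 12, 12]) [0.5513 0.0767]
gold (array([130.6, 245.5]), 82, [120, 241, 22, 10]) [ 0.5537 -0.1466]
gold (array([  1.6, 360.3]), 54, [0, 352, 6, 16]) [ 0.6144 -0.3194]
green (array([ 34. , 246.3]), 739, [17, 229, 47, 32]) [ 0.524  -0.2153]
```

View pics/w2.png

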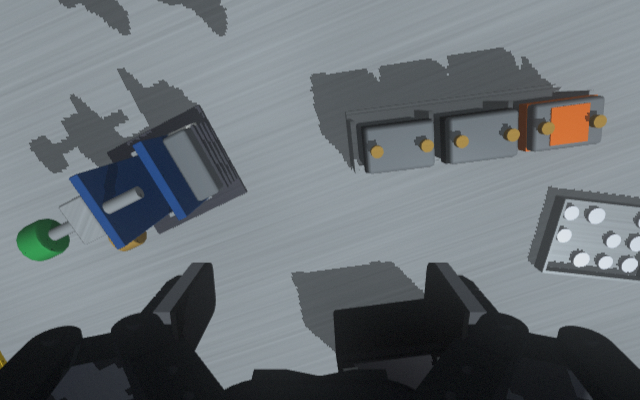

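w2 shows the knob at (42,240), the near plate's top edge from (72,175) to (122,248), the second plate's from (135,143) to (183,216), and the orange battery's terminals at (548,128) and (599,121). I'll move over the dock for a better view.

```bash
echo '[0, 0, 0, -5, -36, 0, 0.085, 0, 0, 0, -5, -36, 0, 0.085, 0, 0, 0, -5, -36, 0, 0.085, 0, 0, 0, -5, -36, 0, 0.085, 0, 0, 0, -5, -36, 0, 0.085, 0, 0, 0, -5, -36, 0, 0.085, 0, 0, 0, -5, -36, 0, 0.085]' | python3 jog.py
python3 - <<'E'
from h import *
import pickle
s=r.get_state();print(s['tool_pos'],s['dq'].round(3))
im,p=shot('wrist','w3');pickle.dump(p,open('w3.p','wb'));
c=im[60:320,150:470]; cv2.imwrite('pics/w3c.png',cv2.resize(c,None,fx=2.4,fy=2.3,interpolation=cv2.INTER_CUBIC)[:,:,::-1])
p1=pickle.load(open('w1.p','rb'));p2=pickle.load(open('w2.p','rb'))
for a,b in(((358.1,153.8),(547.8,127.8)),((407.8,147.3),(599.4,121.0)),((193.6,176.9),(376.6,151.3))): print(tri([(p1,a),(p2,b)]))
for nm,a,b in(("green",45,85),("blue",105,125)): print(nm,blobs(mask(im,a,b))[0])
E
```

```text
time_s: 2.9
tool_pos: [0.5255, -0.1536, 0.4046]
eef_rot: [[-0.936, 0.352, -0.0], [0.352, 0.936, 0.0], [0.0, 0.0, -1.0]]
force: [0.2, 0.8, -0.0]
finger_gap: 0.0853
finger_force: 0.0
[ 0.52554794 -0.15355276  0.40461847] [ 0.007 -0.003 -0.001 -0.001 -0.002 -0.002]
(array([0.58131432, 0.20844992, 0.08715376]), [0.1081652792187058, 0.10816527921868818])
(array([0.59037091, 0.24710651, 0.08722201]), [0.056952666198864, 0.056952666199145414])
(array([0.55155529, 0.07686166, 0.08676924]), [0.015474842713327958, 0.01547484271356735])
green [(array([257.8, 213.2]), 849, [241, 193, 37, 39])]
blue [(array([324.5, 173.4]), 1181, [304, 132, 44, 88]), (array([394.2, 145.3]), 970, [369, 106, 48, 83])]
```

View pics/w3c.png

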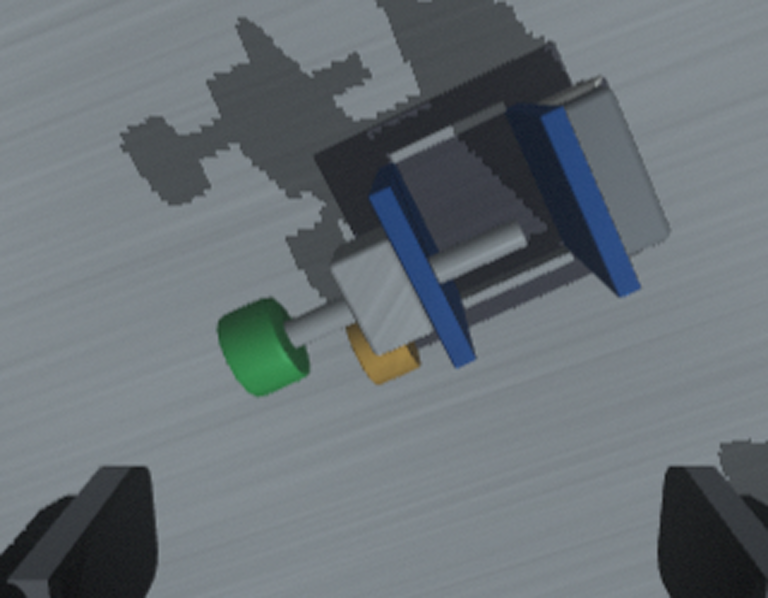

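In the w3 crop, the near plate's top face runs from (370-389,190) to (456-475,363). The far plate's runs from (541-562,110) to (620-640,290). The knob is at about (262,345) and the bar points into the bay. I'll fit the dock's x, y, yaw and plate height.

Run:
```python
from h import *
import pickle
from scipy.optimize import least_squares
p3=pickle.load(open('w3.p','rb'));p2=pickle.load(open('w2.p','rb'))
c=np.array([(370,193),(389,187),(475,360),(456,366),(541,113),(562,107),(640,287),(620,294)],float)
uv=c/[2.4,2.3]+[150-.3,60-.3]
M=np.array([(-33,-33),(-33,-25),(33,-25),(33,-33),(-33,25),(-33,33),(33,33),(33,25)])/1e3
u2=np.array([(72,175),(122,248),(135,143),(183,216)]);i2=[0,3,4,7]
def W(t): 
    R=np.array([[np.cos(t[2]),-np.sin(t[2])],[np.sin(t[2]),np.cos(t[2])]])
    return np.c_[M@R.T+t[:2],np.full(8,t[3])]
f=lambda t:np.r_[(proj(p3,W(t))-uv).ravel(),.5*(proj(p2,W(t))[i2]-u2).ravel()]
S=least_squares(f,[.51,-.12,-.05,.106]);print(S.x,f(S.x).round(1))
g=lambda t:f(np.r_[t,.106]);T=least_squares(g,S.x[:3]).x;print(T)
x,y,a=T;d=np.array([-np.sin(a),np.cos(a)]);print('knob pred',T[:2]-.088*d)
im3=cv2.imread('pics/w3.png')[:,:,::-1].copy();im2=cv2.imread('pics/w2.png')[:,:,::-1].copy()
k=[(p,blobs(mask(i,45,85))[0][0][0]) for i,p in((im3,p3),(im2,p2))];print('knob tri',tri(k))
# silhouette centre of model knob cyl
t=np.linspace(0,2*np.pi,60)
for P,i in((p3,im3),(p2,im2)):
    for kx in [0]:
        dx=np.array([np.cos(a),np.sin(a)]);pts=[]
        for e in(-.01,.01): pts.append(np.c_[ (T[:2]-(.088-e)*d)+np.outer(.016*np.cos(t),dx), .098+.016*np.sin(t)])
        q=proj(P,np.vstack(pts));print('model bb',q.min(0).round(1),q.max(0).round(1),blobs(mask(i,45,85,60,20))[0][:1])
```

```text
[ 0.51447446 -0.11635343  0.08661578  0.10073536] [-0.4  0.6  1.2 -1.4  1.4 -1.5  0.2  0.  -1.2  1.2  0.1 -1.1  0.3 -0.3
 -0.9  1.   0.2  0.9 -0.5 -0.1  0.   0.7 -0.9  1.4]
[ 0.51363771 -0.11629849  0.08690306]
knob pred [ 0.52127556 -0.20396641]
knob tri (array([ 0.52203112, -0.20598956,  0.10103595]), [0.4869707844201283, 0.4869707844200976])
model bb [238.8 186.5] [280.7 233. ] [(array([258.5, 210.9]), 1098, [240, 190, 39, 43])]
model bb [ 14.  216.3] [ 71.3 261.7] [(array([ 40.4, 240.7]), 1465, [16, 219, 54, 42])]
```

Dock fit: origin (0.5138, -0.1163), yaw 0.087, knob at about (0.5217, -0.2045). Next I'll turn the tool above the knob, with its closing line along the dock's x.

To row units: 0.05 m is 10, -0.049 m is -9.8, 1.124 rad is 22.48.

```bash
echo '[0, 0, 3, -2.8, -9.8, 0, 0.085, 0, 0, 6, -2.8, -9.8, 0, 0.085, 0, 0, 9, -2.8, -9.8, 0, 0.085, 0, 0, 12, -2.8, -9.8, 0, 0.085, 0, 0, 15, -2.8, -9.8, 4, 0.085, 0, 0, 18, -2.8, -9.8, 8, 0.085, 0, 0, 21, -2.8, -9.8, 10, 0.085, 0, 0, 22.48, -2.8, -9.8, 10, 0.085, 0, 0, 22.48, -2.8, -9.8, 10, 0.085]' | python3 jog.py
python3 - <<'E'
from h import *
s=r.get_state();print(s['qpos'].round(3));a=.0868
d=np.array([-np.sin(a),np.cos(a),0]);x=np.array([np.cos(a),np.sin(a),0])
tocmd(s,[.5216,-.2045,.253],np.stack([d,x,[0,0,-1]],1))
im,p=shot('wrist','w4');B=blobs(mask(im,45,85,60,20))[0][:1];print(B)
t=np.linspace(0,2*np.pi,60)
q=proj(p,np.vstack([np.c_[np.array([.5216,-.2045])+e*d[:2]+np.outer(.016*np.cos(t),x[:2]),.098+.016*np.sin(t)] for e in(-.01,.01)]));print(q.min(0),q.max(0))
E
```

```text
time_s: 3.85
tool_pos: [0.5212, -0.2045, 0.3542]
eef_rot: [[-0.086, 0.996, -0.001], [0.996, 0.086, 0.0], [0.001, -0.001, -1.0]]
force: [0.6, -0.1, -0.2]
finger_gap: 0.0851
finger_force: 0.0
[-0.395  0.394  1.814  0.     0.935 -0.482]
tool shift [-1.000e-04  4.000e-04  1.012e-01]
rotvec [-0.0008 -0.0006 -0.0002]
[(array([321.4, 212.5]), 1646, [298, 193, 48, 39])]
[296.5534241  190.22431529] [345.78430982 233.73378002]
```

The prediction matches the observed knob. Descending and pinching.

```bash
echo '[0, 0, 0, 0, 0, 10, 0.085, 0, 0, 0, 0, 0, 20, 0.085, 0, 0, 0, 0, 0, 20, 0.085, 0, 0, 0, 0, 0, 20, 0.02, 0, 0, 0, 0, 0, 20, 0.02, 0, 0, 0, 0, 0, 20, 0.02, 0, 0, 0, 0, 0, 20, 0.02, 0, 0, 0, 0, 0, 20, 0.02, 0, 0, 0, 0, 0, 20, 0.02]' | python3 jog.py 50
```

```text
time_s: 4.8
tool_pos: [0.5218, -0.2061, 0.2575]
eef_rot: [[-0.085, 0.996, 0.005], [0.996, 0.085, -0.002], [-0.002, 0.004, -1.0]]
force: [-0.1, 0.9, 9.0]
finger_gap: 0.0302
finger_force: 48.7
```

```bash
echo '[0, 0, 0, -2, 0, 0, 0.02, 0, 0, 0, -4, 0, 0, 0.02, 0, 0, 0, -6, 0, 0, 0.02, 0, 0, 0, -7.2, 0, 0, 0.02, 0, 0, 0, -7.6, 0, 0, 0.02, 0, 0, 0, -7.6, 0, 0, 0.02, 0, 0, 0, -7.6, 0, 0, 0.02]' | python3 jog.py
python3 - <<'E'
from h import *
im,p=shot('wrist','w5');print(r.get_state()['tool_pos'])
E
```

```text
time_s: 5.5
tool_pos: [0.5249, -0.2419, 0.2574]
eef_rot: [[-0.084, 0.996, 0.003], [0.996, 0.084, 0.002], [0.002, 0.003, -1.0]]
force: [2.6, 16.0, 11.7]
finger_gap: 0.0303
finger_force: 49.6
[ 0.52497537 -0.24189957  0.25745084]
```

View pics/w5.png

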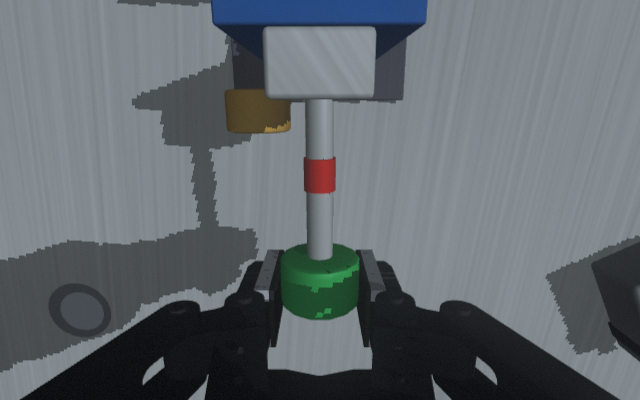

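w5 shows the knob out in the pads at (320,280), with the red ring on the rod bare at (320,175). The 16 N reaction means the end stop has been reached. I'll ease off, open and rise.

To row units: -0.1 m is -20, -0.15 m is -30.

```bash
echo '[0, 0, 0, 0.4, 0, 0, 0.02, 0, 0, 0, 0.4, 0, 0, 0.02, 0, 0, 0, 0.4, 0, 0, 0.085, 0, 0, 0, 0.4, 0, 0, 0.085, 0, 0, 0, 0.4, 0, 0, 0.085, 0, 0, 0, 0.4, 0, 0, 0.085, 0, 0, 0, 0.4, 0, -10, 0.085, 0, 0, 0, 0.4, 0, -20, 0.085, 0, 0, 0, 0.4, 0, -30, 0.085, 0, 0, 0, 0.4, 0, -30, 0.085]' | python3 jog.py
python3 - <<'E'
from h import *
s=r.get_state();print(s['qpos'].round(3),s['finger_gap'])
im,p=shot('wrist','w6');B=blobs(mask(im,45,85,60,20))[0][:1];print(B)
a=.0868;d=np.array([-np.sin(a),np.cos(a)]);x=np.array([np.cos(a),np.sin(a)]);t=np.linspace(0,2*np.pi,60)
for k in(.03,.035):
    q=proj(p,np.vstack([np.c_[np.array([.5216,-.2045])+(e-k)*d+np.outer(.016*np.cos(t),x),.098+.016*np.sin(t)] for e in(-.01,.01)]));print(k,q.min(0),q.max(0))
# rack: grasp pose for the battery: tool y along rack x
b=np.array([.5858,.2278]);u=np.array([.0388,.1698]);u/=np.linalg.norm(u);print('rack yaw',np.arctan2(-u[0],u[1]))
rx=np.array([u[1],-u[0]])
for sg in(1,-1):
    y=np.r_[rx*sg,0];z=np.array([0,0,-1.]);X=np.cross(y,z);tocmd(s,[*b,.3],np.stack([X,y,z],1))
E
```

```text
time_s: 6.55
tool_pos: [0.5256, -0.2427, 0.4119]
eef_rot: [[-0.085, 0.996, 0.011], [0.996, 0.085, -0.006], [-0.006, 0.011, -1.0]]
force: [0.9, -0.2, -0.8]
finger_gap: 0.0852
finger_force: 0.0
[-0.453  0.345  1.731 -0.     1.052 -0.538] 0.08517153212903907
[(array([315.4, 184.2]), 1075, [296, 169, 40, 31])]
0.03 [295.00532783 161.27413646] [335.17266657 194.11779678]
0.035 [295.14226454 167.15323262] [335.1094945  200.35796104]
rack yaw -0.22464720321180032
tool shift [0.4644 0.0987 0.11  ]
rotvec [0.0116 0.0047 0.3094]
tool shift [0.4644 0.0987 0.11  ]
rotvec [-0.0068  0.0165 -2.8321]
```

The knob is confirmed at 0.035 m. Now to the battery.

To row units: 0.464 m is 92.8, 0.099 m is 19.8, 0.309 rad is 6.18.

```bash
echo '[0, 0, 2, 92.8, 19.8, 0, 0.085, 0, 0, 4, 92.8, 19.8, 0, 0.085, 0, 0, 6.18, 92.8, 19.8, 0, 0.085, 0, 0, 6.18, 92.8, 19.8, 0, 0.085, 0, 0, 6.18, 92.8, 19.8, 0, 0.085, 0, 0, 6.18, 92.8, 19.8, 0, 0.085, 0, 0, 6.18, 92.8, 19.8, 0, 0.085, 0, 0, 6.18, 92.8, 19.8, 0, 0.085, 0, 0, 6.18, 92.8, 19.8, 0, 0.085, 0, 0, 6.18, 92.8, 19.8, 0, 0.085]' | python3 jog.py
echo '[0, 0, 0, 0, 0, 10, 0.085, 0, 0, 0, 0, 0, 20, 0.085, 0, 0, 0, 0, 0, 20, 0.085, 0, 0, 0, 0, 0, 20, 0.085]' | python3 jog.py
python3 - <<'E'
from h import *
s=r.get_state();print(s['qpos'].round(3))
im,p=shot('wrist','w7')
for B in blobs(mask(im,15,25,120,90),None,8)[0]: print(B, onz(p,B[0],.0875).round(4)[:2])
b=np.array([.5858,.2278]);u=np.array([.0388,.1698]);u/=np.linalg.norm(u)
y=np.array([u[1],-u[0],0]);z=np.array([0,0,-1.])
tocmd(s,[*b,.215],np.stack([np.cross(y,z),y,z],1))
E
```

```text
time_s: 7.6
tool_pos: [0.5827, 0.2326, 0.4029]
eef_rot: [[0.22, 0.976, -0.002], [0.976, -0.22, -0.0], [-0.001, -0.002, -1.0]]
force: [0.5, -0.6, -0.4]
finger_gap: 0.0851
finger_force: 0.0
time_s: 8.0
tool_pos: [0.5827, 0.2288, 0.3035]
eef_rot: [[0.222, 0.975, -0.004], [0.975, -0.222, -0.001], [-0.002, -0.003, -1.0]]
force: [1.4, -0.1, 2.1]
finger_gap: 0.085
finger_force: 0.0
[ 0.355  0.549  1.69  -0.     0.906  0.579]
(array([327.6, 196. ]), 275, [319, 187, 18, 19]) [0.5905 0.2475]
(array([329. , 362.6]), 198, [321, 353, 16, 18]) [0.5683 0.1432]
(array([326.4, 261.1]), 152, [319, 254, 17, 16]) [0.5816 0.2106]
(array([334.7, 306.6]), 46, [333, 302, 5, 11]) [0.58  0.181]
tool shift [-0.0001  0.0035  0.0885]
rotvec [-0.0033  0.0022  0.0005]
```

To row units: 0.09 m is 18, 0.0035 m is 0.7.

```bash
echo '[0, 0, 0, 0, 0.7, 0, 0.085, 0, 0, 0, 0, 0.7, 8, 0.085, 0, 0, 0, 0, 0.7, 16, 0.085, 0, 0, 0, 0, 0.7, 18, 0.085, 0, 0, 0, 0, 0.7, 18, 0.085, 0, 0, 0, 0, 0.7, 18, 0.025, 0, 0, 0, 0, 0.7, 18, 0.025, 0, 0, 0, 0, 0.7, 18, 0.025, 0, 0, 0, 0, 0.7, 18, 0.025, 0, 0, 0, 0, 0.7, 18, 0.025]' | python3 jog.py 60
echo '[0, 0, 0, 0, 0, 0, 0.025, 0, 0, 0, 0, 0, 0, 0.025, 0, 0, 0, 0, 0, -6, 0.025, 0, 0, 0, 0, 0, -12, 0.025, 0, 0, 0, 0, 0, -18, 0.025, 0, 0, 0, 0, 0, -24, 0.025, 0, 0, 0, 0, 0, -24, 0.025]' | python3 jog.py
python3 - <<'E'
from h import *
s=r.get_state();print(s['qpos'].round(3),s['force'])
E
```

```text
time_s: 9.05
tool_pos: [0.587, 0.2285, 0.2164]
eef_rot: [[0.222, 0.975, 0.002], [0.975, -0.222, 0.001], [0.001, 0.002, -1.0]]
force: [-1.6, -0.8, 7.0]
finger_gap: 0.0377
finger_force: 60.1
time_s: 9.75
tool_pos: [0.5876, 0.2287, 0.3391]
eef_rot: [[0.222, 0.975, 0.007], [0.975, -0.222, 0.003], [0.004, 0.006, -1.0]]
force: [0.9, 0.5, -4.7]
finger_gap: 0.0371
finger_force: 62.4
[0.352 0.507 1.665 0.    0.962 0.576] [ 0.9463525   0.53192278 -4.67586939]
```

To row units: -0.195 m is -39, -0.16 m is -32.

```bash
echo '[0, 0, 0, -8, -4.8, -2, 0.025, 0, 0, 0, -16, -9.6, -2, 0.025, 0, 0, 0, -24, -14.4, -2, 0.025, 0, 0, 0, -32, -19.2, -2, 0.025, 0, 0, 0, -39, -23.4, -2, 0.025, 0, 0, 0, -39, -23.4, -2, 0.025, 0, 0, 0, -39, -23.4, -2, 0.025]' | python3 jog.py
python3 - <<'E'
from h import *
p=r.camera_params('scene')
for uv in((440,178),(434,210),(470,240)):print(onz(p,uv,.02))
s=r.get_state();tocmd(s,[.43,.065,.2125],np.stack([[.222,.975,0],[.975,-.222,0],[0,0,-1]],1));print(s['qpos'].round(2))
E
```

```text
time_s: 10.45
tool_pos: [0.4281, 0.0635, 0.344]
eef_rot: [[0.224, 0.975, -0.001], [0.975, -0.224, -0.0], [-0.0, -0.001, -1.0]]
force: [0.1, -0.7, -4.7]
finger_gap: 0.0374
finger_force: 62.6
[0.29529054 0.25095215 0.02      ]
[0.37693287 0.3055582  0.02      ]
[0.37167898 0.4122371  0.02      ]
tool shift [0.002  0.0016 0.1315]
rotvec [-0.0012  0.0003 -0.0017]
[0.12 0.24 2.09 0.   0.82 0.35]
```

Free spot. Lower gently until it touches down, then release and rise.

To row units: 0.132 m is 26.4, 0.13 m is 26.

```bash
echo '[0, 0, 0, 0, 0, 8, 0.025, 0, 0, 0, 0, 0, 16, 0.025, 0, 0, 0, 0, 0, 22, 0.025, 0, 0, 0, 0, 0, 24.4, 0.025, 0, 0, 0, 0, 0, 25.4, 0.025, 0, 0, 0, 0, 0, 26, 0.025, 0, 0, 0, 0, 0, 26.4, 0.025, 0, 0, 0, 0, 0, 26.4, 0.025]' | python3 jog.py
```

```text
time_s: 11.25
tool_pos: [0.4296, 0.0642, 0.2135]
eef_rot: [[0.222, 0.975, 0.002], [0.975, -0.222, 0.0], [0.001, 0.002, -1.0]]
force: [-0.5, 0.1, -4.5]
finger_gap: 0.0372
finger_force: 62.6
```

To row units: 0.004 m is 0.8, 0.002 m is 0.4.

```bash
echo '[0, 0, 0, 0, 0, 0.4, 0.025, 0, 0, 0, 0, 0, 0.8, 0.025, 0, 0, 0, 0, 0, 0.8, 0.025, 0, 0, 0, 0, 0, 0.8, 0.025]' | python3 jog.py
```

```text
time_s: 11.65
tool_pos: [0.4294, 0.0641, 0.2104]
eef_rot: [[0.222, 0.975, 0.002], [0.975, -0.222, 0.0], [0.001, 0.002, -1.0]]
force: [-3.7, -0.7, 19.7]
finger_gap: 0.0373
finger_force: 65.5
```

To row units: -0.1 m is -20, -0.15 m is -30.

```bash
echo '[0, 0, 0, 0, 0, -0.4, 0.025, 0, 0, 0, 0, 0, -0.4, 0.085, 0, 0, 0, 0, 0, -0.4, 0.085, 0, 0, 0, 0, 0, -0.4, 0.085, 0, 0, 0, 0, 0, -0.4, 0.085, 0, 0, 0, 0, 0, -10, 0.085, 0, 0, 0, 0, 0, -20, 0.085, 0, 0, 0, 0, 0, -30, 0.085, 0, 0, 0, 0, 0, -30, 0.085, 0, 0, 0, 0, 0, -30, 0.085]' | python3 jog.py
python3 - <<'E'
from h import *
s=r.get_state();print(s['tool_pos'],s['force'])
im,p=shot('wrist','w8')
g=[B[0] for B in blobs(mask(im,15,25,120,90),None,4)[0]]
w=np.array([onz(p,u,.082) for u in g]);print(g,w.round(4)); v=w[1]-w[0];print('mid',w[:2].mean(0),'ang',np.arctan2(v[1],v[0]),np.linalg.norm(v))
E
```

```text
time_s: 12.65
tool_pos: [0.4292, 0.0641, 0.3599]
eef_rot: [[0.222, 0.975, 0.003], [0.975, -0.222, 0.0], [0.001, 0.003, -1.0]]
force: [-0.3, 0.0, -1.0]
finger_gap: 0.0848
finger_force: 0.0
[0.42922215 0.06414679 0.35988469] [-0.31728007  0.03497885 -1.03672905]
[array([508.1,  37.5]), array([501. ,  84.4]), array([491.7, 146.9]), array([318.1, 175.5])] [[0.5704 0.1428 0.082 ]
 [0.5637 0.1154 0.082 ]
 [0.554  0.0758 0.082 ]
 [0.4331 0.0829 0.082 ]]
mid [0.56705537 0.12912686 0.082     ] ang -1.8137262003632961 0.02822328880314948
```

View pics/w8.png

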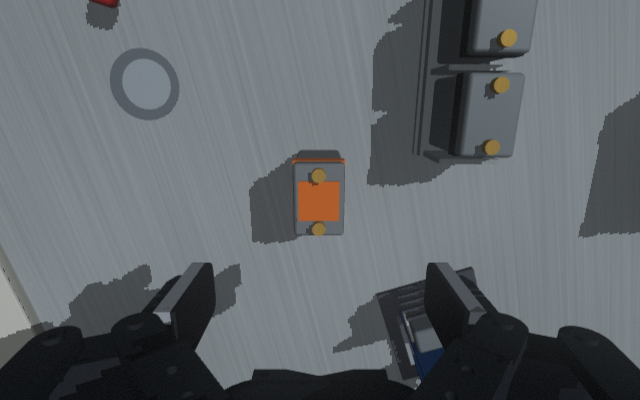

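w8 shows the battery standing with its terminals at (318,175) and (318,229), still aligned with the tool. I'll turn by 90° and grip it over its ends.

To row units: -1.5 rad is -30.

```bash
echo '[0, 0, -3, 0, 0, 0, 0.085, 0, 0, -6, 0, 0, 0, 0.085, 0, 0, -9, 0, 0, 0, 0.085, 0, 0, -12, 0, 0, 0, 0.085, 0, 0, -15, 0, 0, 0, 0.085, 0, 0, -18, 0, 0, 0, 0.085, 0, 0, -21, 0, 0, 0, 0.085, 0, 0, -24, 0, 0, 0, 0.085, 0, 0, -27, 0, 0, 0, 0.085, 0, 0, -30, 0, 0, 0, 0.085]' | python3 jog.py
echo '[0, 0, -1.42, 0, 0, 0, 0.085, 0, 0, -1.42, 0, 0, 10, 0.085, 0, 0, -1.42, 0, 0, 10, 0.085, 0, 0, -1.42, 0, 0, 10, 0.085]' | python3 jog.py
python3 - <<'E'
from h import *
s=r.get_state();print(s['qpos'].round(2))
y=np.array([.222,.975,0]);z=np.array([0,0,-1.])
tocmd(s,[.4287,.0634,.215],np.stack([np.cross(y,z),y,z],1))
im,p=shot('wrist')
for B in blobs(mask(im,15,25,120,90),None,4)[0]: print(B,onz(p,B[0],.082))
E
```

```text
time_s: 13.7
tool_pos: [0.4284, 0.064, 0.3566]
eef_rot: [[-0.959, 0.285, -0.005], [0.285, 0.959, -0.001], [0.004, -0.002, -1.0]]
force: [0.6, -0.6, -1.0]
finger_gap: 0.0854
finger_force: 0.0
time_s: 14.1
tool_pos: [0.4282, 0.064, 0.3072]
eef_rot: [[-0.975, 0.222, -0.006], [0.222, 0.975, -0.001], [0.006, -0.002, -1.0]]
force: [-0.2, 0.3, 0.2]
finger_gap: 0.085
finger_force: 0.0
[ 0.12  0.31  2.11 -0.    0.73 -1.23]
tool shift [-0.0012 -0.0003  0.0922]
rotvec [-0.0022 -0.0061 -0.0001]
(array([355.5, 231.3]), 211, [348, 224, 16, 16]) [0.43275905 0.08271305 0.082     ]
(array([286.7, 231.2]), 209, [279, 224, 17, 16]) [0.42389545 0.04399056 0.082     ]
```

```bash
echo '[0, 0, 0, 0, 0, 8, 0.085, 0, 0, 0, 0, 0, 16, 0.085, 0, 0, 0, 0, 0, 18.4, 0.085, 0, 0, 0, 0, 0, 18.4, 0.085, 0, 0, 0, 0, 0, 18.4, 0.045, 0, 0, 0, 0, 0, 18.4, 0.045, 0, 0, 0, 0, 0, 18.4, 0.045, 0, 0, 0, 0, 0, 18.4, 0.045, 0, 0, 0, 0, 0, 18.4, 0.045, 0, 0, 0, 0, 0, 18.4, 0.045]' | python3 jog.py 60
echo '[0, 0, 0, 0, 0, -4, 0.045, 0, 0, 0, 0, 0, -12, 0.045, 0, 0, 0, 0, 0, -20, 0.045, 0, 0, 0, 0, 0, -26, 0.045, 0, 0, 0, 0, 0, -26, 0.045, 0, 0, 0, 0, 0, -26, 0.045]' | python3 jog.py
python3 - <<'E'
from h import *
s=r.get_state();print(s['qpos'].round(2))
a=.0869;y=np.array([np.cos(a),np.sin(a),0]);z=np.array([0,0,-1.])
tocmd(s,[.5138,-.1163,.35],np.stack([np.cross(y,z),y,z],1))
E
```

```text
time_s: 15.15
tool_pos: [0.4298, 0.0641, 0.2187]
eef_rot: [[-0.975, 0.222, 0.003], [0.222, 0.975, 0.0], [-0.003, 0.001, -1.0]]
force: [-0.8, -2.1, 9.1]
finger_gap: 0.0549
finger_force: 62.1
time_s: 15.75
tool_pos: [0.4287, 0.0641, 0.3473]
eef_rot: [[-0.975, 0.222, 0.002], [0.222, 0.975, 0.0], [-0.002, 0.001, -1.0]]
force: [-1.4, -0.9, -5.3]
finger_gap: 0.055
finger_force: 67.7
[ 0.12  0.23  2.08 -0.    0.82 -1.23]
tool shift [-0.123  -0.157  -0.0026]
rotvec [1.7000e-03 1.2000e-03 1.2601e+00]
```

To row units: -0.02 m is -4, -0.157 m is -31.4, 1.26 rad is 25.2.

```bash
echo '[0, 0, 3, -4, -5, -6, 0.045, 0, 0, 6, -8, -10, -6, 0.045, 0, 0, 9, -12, -15, -6, 0.045, 0, 0, 12, -16, -20, -6, 0.045, 0, 0, 15, -20, -25, -6, 0.045, 0, 0, 18, -24, -30, -6, 0.045, 0, 0, 21, -24.6, -31.4, -6, 0.045, 0, 0, 24, -24.6, -31.4, -6, 0.045, 0, 0, 25.2, -24.6, -31.4, -6, 0.045, 0, 0, 25.2, -24.6, -31.4, -6, 0.045]' | python3 jog.py
python3 - <<'E'
from h import *
s=r.get_state();print(s['qpos'].round(2))
a=.0869;y=np.array([np.cos(a),np.sin(a),0]);z=np.array([0,0,-1.])
tocmd(s,[.5138,-.1163,.2247],np.stack([np.cross(y,z),y,z],1))
im,p=shot('wrist','w9')
zb=s['tool_pos'][2]-.2187
for B in blobs(mask(im,15,25,120,90),None,4)[0]: print(B,onz(p,B[0],zb+.082))
x,Y=.5138,-.1163
M=np.array([(-33,-33),(33,-33),(-33,33),(33,33),(-33,-25),(33,-25),(-33,25),(33,25)])/1e3
W=np.c_[M@np.array([[np.cos(a),np.sin(a)],[-np.sin(a),np.cos(a)]])+[x,Y],np.full(8,.106)]
print(proj(p,W).round(0).tolist())
E
```

```text
time_s: 16.75
tool_pos: [0.5134, -0.1163, 0.3742]
eef_rot: [[-0.086, 0.996, -0.004], [0.996, 0.086, 0.001], [0.002, -0.004, -1.0]]
force: [0.3, 0.3, -4.5]
finger_gap: 0.0549
finger_force: 67.9
[-0.25  0.32  1.87  0.    0.95 -0.33]
tool shift [-0.0003  0.001   0.1495]
rotvec [-0.0043 -0.0015 -0.0007]
(array([260.1, 303.5]), 73, [251, 301, 17, 6]) [ 0.49210543 -0.11339363  0.2375404 ]
(array([367.9, 316. ]), 46, [365, 313, 8, 7]) [ 0.52859311 -0.11494133  0.2375404 ]
(array([267.9, 295.9]), 16, [265, 294, 7, 4]) [ 0.49457611 -0.11030407  0.2375404 ]
[[276.0, 250.0], [369.0, 250.0], [273.0, 159.0], [372.0, 158.0], [276.0, 240.0], [369.0, 240.0], [274.0, 170.0], [372.0, 170.0]]
```

View pics/w9.png

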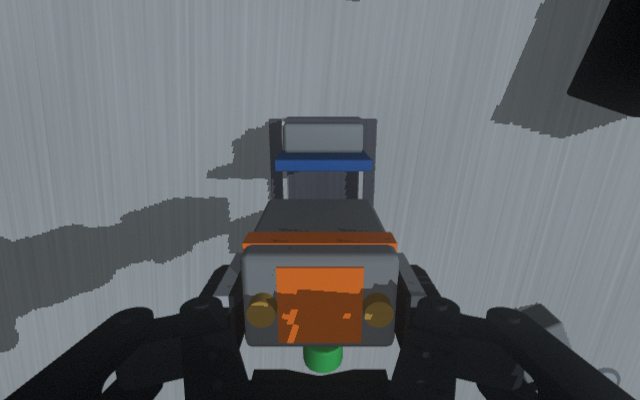

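w9 shows the far plate's top edge at rows 153–171 over columns 275–373, as predicted (158–170). The battery's terminals, at (262,310) and (378,310), are centred on column 320. I'll lower it in stages.

To row units: 0.08 m is 16, 0.07 m is 14, -0.004 rad is -0.08.

```bash
echo '[-0.08, 0, 0, 0, 0.2, 4, 0.045, -0.08, 0, 0, 0, 0.2, 8, 0.045, -0.08, 0, 0, 0, 0.2, 12, 0.045, -0.08, 0, 0, 0, 0.2, 14, 0.045, -0.08, 0, 0, 0, 0.2, 16, 0.045, -0.08, 0, 0, 0, 0.2, 16, 0.045]' | python3 jog.py
python3 - <<'E'
from h import *
s=r.get_state()
a=.0869;y=np.array([np.cos(a),np.sin(a),0]);z=np.array([0,0,-1.])
tocmd(s,[.5138,-.1163,.2247],np.stack([np.cross(y,z),y,z],1))
E
```

```text
time_s: 17.4
tool_pos: [0.5148, -0.116, 0.2954]
eef_rot: [[-0.088, 0.996, 0.002], [0.996, 0.088, 0.001], [0.001, 0.002, -1.0]]
force: [0.2, -0.8, -5.3]
finger_gap: 0.0548
finger_force: 67.8
tool shift [-0.0003 -0.0011  0.0707]
rotvec [ 0.0017 -0.0008  0.0008]
```

To row units: 0.069 m is 13.8, 0.067 m is 13.4.

```bash
echo '[0, 0, 0, 0, -0.2, 3, 0.045, 0, 0, 0, 0, -0.2, 6, 0.045, 0, 0, 0, 0, -0.2, 9, 0.045, 0, 0, 0, 0, -0.2, 11, 0.045, 0, 0, 0, 0, -0.2, 12.4, 0.045, 0, 0, 0, 0, -0.2, 13.4, 0.045, 0, 0, 0, 0, -0.2, 13.8, 0.045, 0, 0, 0, 0, -0.2, 13.8, 0.045]' | python3 jog.py
```

```text
time_s: 18.2
tool_pos: [0.5146, -0.1163, 0.2278]
eef_rot: [[-0.087, 0.996, 0.004], [0.996, 0.087, 0.0], [-0.0, 0.004, -1.0]]
force: [-0.4, 0.5, -5.1]
finger_gap: 0.0552
finger_force: 68.0
```

To row units: 0.004 m is 0.8, 0.003 m is 0.6, -0.003 rad is -0.06.

```bash
echo '[-0.06, 0, 0, 0, -0.2, 0.4, 0.045, -0.06, 0, 0, 0, -0.2, 0.6, 0.045, -0.06, 0, 0, 0, -0.2, 0.8, 0.045, -0.06, 0, 0, 0, -0.2, 0.8, 0.045]' | python3 jog.py
```

```text
time_s: 18.6
tool_pos: [0.5136, -0.1163, 0.2248]
eef_rot: [[-0.087, 0.996, 0.007], [0.996, 0.087, 0.001], [-0.0, 0.007, -1.0]]
force: [-2.9, 0.4, 7.5]
finger_gap: 0.0554
finger_force: 69.4
```

On the floor. Release and rise.

To row units: -0.15 m is -30, -0.12 m is -24.

```bash
echo '[0, 0, 0, 0, 0, 0, 0.085, 0, 0, 0, 0, 0, 0, 0.085, 0, 0, 0, 0, 0, 0, 0.085, 0, 0, 0, 0, 0, 0, 0.085, 0, 0, 0, 0, 0, 0, 0.085, 0, 0, 0, 0, 0, -6, 0.085, 0, 0, 0, 0, 0, -14, 0.085, 0, 0, 0, 0, 0, -24, 0.085, 0, 0, 0, 0, 0, -30, 0.085, 0, 0, 0, 0, 0, -30, 0.085]' | python3 jog.py
python3 - <<'E'
from h import *
s=r.get_state()
im,p=shot('wrist','w10')
a=.0869;x=np.array([.5138,-.1163]);R=np.array([[np.cos(a),-np.sin(a)],[np.sin(a),np.cos(a)]])
for B in blobs(mask(im,15,25,120,90),None,4)[0]: print(B,((onz(p,B[0],.088)[:2]-x)@R).round(4))
print(blobs(mask(im,45,85,60,20))[0][:1])
print(s['tool_pos'],s['force'])
E
```

```text
time_s: 19.6
tool_pos: [0.5138, -0.1168, 0.3784]
eef_rot: [[-0.087, 0.996, 0.016], [0.996, 0.087, -0.002], [-0.003, 0.015, -1.0]]
force: [0.3, 0.8, 0.0]
finger_gap: 0.0849
finger_force: 0.0
(array([288.5, 194.5]), 134, [282, 189, 14, 12]) [-0.0194  0.0008]
(array([341.3, 194.4]), 128, [335, 188, 13, 13]) [0.0201 0.0007]
[(array([315.3, 347. ]), 1259, [296, 325, 40, 42])]
[ 0.51377251 -0.11675682  0.37835049] [0.29300252 0.7716407  0.00229132]
```

View pics/w10.png

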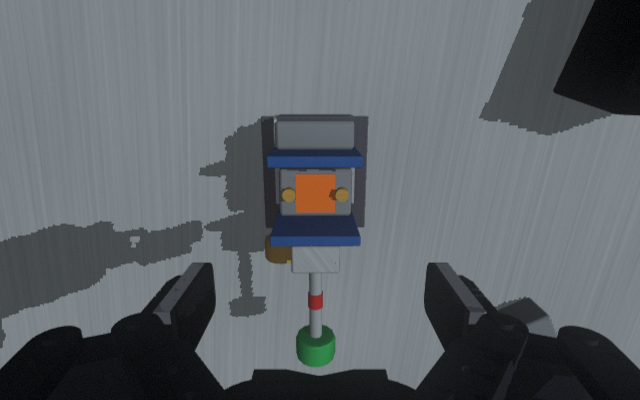

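The battery stands centred to within about 1 mm; its terminals read (-19.4, 0.8) and (20.1, 0.7) mm in the dock's frame. The knob is still out at (315,347). I'll pinch the knob again and push it home.

Careful with the scale: shifts go in units of 5 mm and turns go in units of 0.05 rad. That gives: -0.123 m is -24.6, -0.1 m is -20, 0.01 rad is 0.2.

```bash
echo '[0.2, 0, 0, -10, 0, 0, 0.085, 0.2, 0, 0, -20, 0, 0, 0.085, 0.2, 0, 0, -24.6, 0, 0, 0.085, 0.2, 0, 0, -24.6, 0, 8, 0.085, 0.2, 0, 0, -24.6, 0, 16, 0.085, 0.2, 0, 0, -24.6, 0, 20, 0.085, 0.2, 0, 0, -24.6, 0, 20, 0.085]' | python3 jog.py
python3 - <<'E'
from h import *
s=r.get_state()
a=.0869;y=np.array([np.cos(a),np.sin(a),0]);z=np.array([0,0,-1.])
tocmd(s,[.5246,-.2394,.253],np.stack([np.cross(y,z),y,z],1))
E
```

```text
time_s: 20.35
tool_pos: [0.5219, -0.2381, 0.269]
eef_rot: [[-0.087, 0.996, -0.011], [0.996, 0.087, 0.004], [0.005, -0.011, -1.0]]
force: [-0.0, -0.1, 0.4]
finger_gap: 0.0851
finger_force: 0.0
tool shift [-0.0016  0.0028  0.0159]
rotvec [-0.0109 -0.0047 -0.0001]
```

To row units: 0.016 m is 3.2, 0.005 m is 1, -0.007 rad is -0.14.

```bash
echo '[-0.14, -0.08, 0, -0.3, 0.5, 1, 0.085, -0.14, -0.08, 0, -0.3, 0.5, 3.2, 0.085, -0.14, -0.08, 0, -0.3, 0.5, 3.2, 0.085, -0.14, -0.08, 0, -0.3, 0.5, 3.2, 0.02, -0.14, -0.08, 0, -0.3, 0.5, 3.2, 0.02, -0.14, -0.08, 0, -0.3, 0.5, 3.2, 0.02, -0.14, -0.08, 0, -0.3, 0.5, 3.2, 0.02, -0.14, -0.08, 0, -0.3, 0.5, 3.2, 0.02, -0.14, -0.08, 0, -0.3, 0.5, 3.2, 0.02]' | python3 jog.py 50
echo '[0, 0, 0, 2, 0, 0, 0.02, 0, 0, 0, 4, 0, 0, 0.02, 0, 0, 0, 6, 0, 0, 0.02, 0, 0, 0, 7, 0, 0, 0.02, 0, 0, 0, 7.4, 0, 0, 0.02, 0, 0, 0, 7.6, 0, 0, 0.02, 0, 0, 0, 7.6, 0, 0, 0.02]' | python3 jog.py
```

```text
time_s: 21.25
tool_pos: [0.5253, -0.2403, 0.2584]
eef_rot: [[-0.087, 0.996, 0.002], [0.996, 0.087, -0.003], [-0.004, 0.001, -1.0]]
force: [-7.8, -0.1, 8.7]
finger_gap: 0.0303
finger_force: 49.0
time_s: 21.95
tool_pos: [0.5221, -0.2045, 0.2584]
eef_rot: [[-0.088, 0.996, 0.003], [0.996, 0.088, -0.008], [-0.008, 0.002, -1.0]]
force: [-9.6, -17.0, 5.9]
finger_gap: 0.0302
finger_force: 49.6
```

```bash
echo '[0, 0, 0, -0.3, 0, 0, 0.02, 0, 0, 0, -0.3, 0, 0, 0.085, 0, 0, 0, -0.3, 0, 0, 0.085, 0, 0, 0, -0.3, 0, 0, 0.085, 0, 0, 0, -0.3, 0, 0, 0.085, 0, 0, 0, -0.3, 0, -8, 0.085, 0, 0, 0, -0.3, 0, -18, 0.085, 0, 0, 0, -0.3, 0, -28, 0.085, 0, 0, 0, -0.3, 0, -28, 0.085]' | python3 jog.py
python3 - <<'E'
from h import *
s=r.get_state()
im,p=shot('wrist','w11')
a=.0869;c=np.array([.5138,-.1163]);R=np.array([[np.cos(a),-np.sin(a)],[np.sin(a),np.cos(a)]])
for B in blobs(mask(im,15,25,120,90),None,4)[0]: print(B,((onz(p,B[0],.088)[:2]-c)@R).round(4))
print(blobs(mask(im,45,85,60,20))[0][:1])
t=np.linspace(0,2*np.pi,60)
for k in(0,.004):
    q=np.vstack([np.c_[np.c_[.016*np.cos(t),np.full(60,e-.088-k)]@R.T+c,.098+.016*np.sin(t)] for e in(-.01,.01)]);q=proj(p,q);print(k,q.min(0),q.max(0))
E
```

```text
time_s: 22.85
tool_pos: [0.5246, -0.2038, 0.4046]
eef_rot: [[-0.087, 0.996, 0.016], [0.996, 0.087, -0.008], [-0.01, 0.015, -1.0]]
force: [-0.1, -0.4, 0.3]
finger_gap: 0.0851
finger_force: 0.0
(array([395.3, 363.5]), 1951, [351, 344, 88, 45]) [ 0.0805 -0.2651]
(array([347.3, 145.6]), 548, [334, 135, 27, 22]) [ 0.0295 -0.056 ]
(array([283.7,  70.2]), 138, [277, 64, 14, 13]) [-0.0193  0.0001]
(array([336.7,  70.3]), 133, [331, 64, 13, 14]) [0.0203 0.0001]
[(array([310.5, 189.8]), 1122, [291, 174, 40, 32])]
0 [289.71050556 171.48121619] [330.61923712 205.98776611]
0.004 [289.83205395 176.2267108 ] [330.57280248 211.02137762]
```

View pics/w11.png

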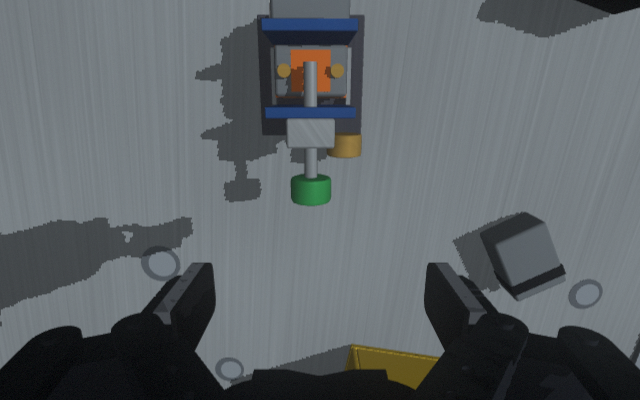

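w11 shows the knob home: its box spans rows 174–206, against 171–206 predicted for home. The red ring is gone, the weight has tumbled over, and the bar lies over the battery at (310,70–105). The battery is centred, with its terminals at (284,70) and (337,70), and the arm is clear. I'm handing it in.

```bash
python3 -c "
from cell import r
print(r.sign_off())"
```

```text
the job is handed in; nothing more can be done
None
```

The job is handed in: the orange-band battery stands released in the dock within about 1 mm of centre, and the knob is home with its bar over it (sign-off returned no verdict).

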